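# Close up a ripening tub and snap its vent cap home

## Task

Close up the open ripening tub for the night: set its loose cover on the rim so that it sits fully down and level, then put the vent cap over the neck of the seated cover and press it straight down until it clicks home on the shoulder. Do not let go: keep pressing firmly after the click, and finish while still holding the cap pressed down. Leave the cheeses, the other gear and the tub where they stand.

Things in the scene. Friction and masses are not known exactly. Their poses are not given: they have to be found in the camera images.
- tub: The open ripening tub: round, white plastic, 85 mm high, 136 mm across its rim, 119 mm clear inside at the mouth, one cheese lying inside (top 34 mm below the rim). It stands loose, about 0.9 kg. It is the only open tub: the like tub at the back of the table is already closed with cover and cap and is not part of the job. Origin: centre of its underside; z up.
- tub_rim (a point): Centre of the open tub's mouth, at the height of the rim's top (85 mm above the tub's underside).
- cover: The tub's loose cover, white plastic, about 0.17 kg, lying neck up: a round flange 140 mm across, 4 mm thick (edge raised 2 mm), with a plug under it. In its middle stands the vent neck: a collar 40 mm across, 13 to 33 mm above the origin, by which it can be gripped from above, and on the collar a slimmer snap stud, its tip 57 mm above the origin. Origin: centre of the plug's underside; z up.
- cover_seat (a point): Centre of the underside of the cover's flange, 9 mm above the cover's origin. The plug below it is 9 mm deep and tapers from 114 mm across at the flange to 104 mm at its foot; it drops into the tub's mouth with 2 to 3 mm of play all round and the flange then lies on the rim: this point then lies at tub_rim.
- neck_shoulder (a point): Centre of the flat shoulder on top of the cover's collar (33 mm above the cover's origin), where the cap's mouth comes to rest. The snap stud rises 24 mm from it: four sprung tongues with bulges, 28 mm across over all, 7.5 mm above the shoulder, under a fixed cone-shaped tip narrowing upward from 20 to 8 mm across, which guides the cap.
- cap: The vent cap: a ribbed white plastic cup 44 mm across and 30 mm high, 30 g, standing mouth down on the table, its closed top flat. Inside it is 34 mm across and 26 mm deep, with a rounded lip at the mouth that leaves a 24 mm opening. Origin: centre of the mouth (underside); z up. Home, the origin lies at neck_shoulder.
- cap_top (a point): Centre of the cap's flat top, 30 mm above its mouth. Going down, its lip meets the stud's bulges with its mouth 10 mm above the shoulder; resistance rises to 8 to 15 N and drops at the click, 4 to 6 mm above the shoulder. The snap can lift the light cover a few mm to a held cap: pressing on takes both down firmly, the cap onto the shoulder and the cover onto the rim. A firm hold is about 10 N.
- cheese_a: A small cream-coloured cheese, 64 mm across, 28 mm high. Leave it. Origin: centre of its underside.
- cheese_b: A small cream-coloured cheese, 60 mm across, 27 mm high. Leave it. Origin: centre of its underside.
- bottle: A small amber culture bottle, 44 mm across, 100 mm high, upright. Leave it. Origin: centre of its underside.
- mould: An empty slotted white cheese mould, open cup, 70 mm across the mouth, 62 mm high. Leave it. Origin: centre of its underside.
- follower: A wooden mould follower: disc 80 mm across, 10 mm thick, with a low grip bar to 20 mm. Leave it. Origin: centre of its underside.
- brush: A hand brush, 170 mm long, lying flat. Leave it. Origin: on its underside near its middle; x along it.
- probe: A stem thermometer, 165 mm long, lying flat. Leave it. Origin: on its underside near its middle; x along the stem.

How it is judged (in metres and radians):
On the way, in this order (a step that is already met when the one before it is completed fails the run):
1. the cover sits fully down and level on the rim of the open tub (horizontal distance between cover_seat and tub_rim below 0.005 m and z of cover_seat in the frame of tub_rim between -0.003 and 0.002 m and angle between cover's own z axis and vertical below 0.035 rad), for 0.3 s.
2. the cap is snapped home on the neck of the seated cover (all of step 1 and horizontal distance between cap and neck_shoulder below 0.004 m and z of cap in the frame of neck_shoulder between -0.003 and 0.0015 m and angle between the z axis of cap and the z axis of cover, either way round below 0.06 rad), for 0.2 s.
At the end, for the whole second after the job is handed in: Cover on the rim: under 5 mm off centre, -3 to +2 mm of seated height, tilt under 0.035 rad. Cap home: within 4 mm of the neck axis, at most 1.5 mm above the shoulder, in line within 0.06 rad. The hand still touches it (over 2 N) and presses it onto the cover with more than 4 N (all of step 2 and contact force between cap and cover above 4 N and contact force between any of the fingers, the arm and cap above 2 N); the arm keeps its last pose, push and grip.
It fails at once if a cheese or another bystander was moved by more than 4 cm (distance of any of cheese_a, cheese_b, bottle, mould, follower, brush, probe from where it was at the start of the episode above 0.04 m).
It fails at once if the tub was moved by more than 4 cm or tipped (distance of tub from where it was at the start of the episode above 0.04 m or angle between tub's own z axis and vertical above 0.25 rad).
It also fails if it takes over 67 s, if anything falls off the work surface, if the arm or the gripper's body presses on something with over 40 N, if the wrist force passes 120 N, or if a joint passes its speed limit or range.

## Robot

A 7-joint arm with a two-finger parallel gripper is mounted at the origin on the work surface. World frame = base frame: x ahead of the robot, y to its left, z up, the work surface at z = 0. Lengths are in mm, angles in rad, forces in N, time in s.
With the tool pointing down it reaches from about 400 to 850 mm from the base axis. Payload 4.5 kg.
Tool frame: the origin (TCP) lies at the very end of the fingers, on their centre line; the grasp point (between the pads) lies 19 mm behind it (ctrl.grip_depth is the distance from the TCP to the grasp point, in mm); x points along the fingers, y is the direction in which the jaws open and shut, and the axes are right-handed (so a half turn about x gives the same grasp; the last joint's range is limited). The gripper opens to 85 mm and grips with 20 to 120 N. Pads are 22 mm wide; open, the fingers measure 114 mm over their backs; the gripper's body (76 mm by 85 mm) begins 54 mm behind the grasp point. The pads swing forward as they close: fully open they stand 13 mm farther back than shut.
Start: joints at [1.214, 0.689, -0.195, 1.565, 0.157, 0.902, -0.215], TCP at [238.111, -577.891, 231.317] pointing down, gripper open.
Joint ranges: [-3.01, 3.01], [-0.46, 2.08], [-1.47, 1.51], [0.13, 2.56], [-1, 4.14], [0.04, 2.09], [-2.66, 2.66]. Speed limits (rad/s): [2.57, 2.57, 3.14, 3.14, 3.14, 3.14, 3.14].

## Interface

Orientations are given as a unit quaternion [x, y, z, w].
In Python, from plant import readout, viewer, order, ctrl gives the robot as it stands.
- The arm moves only by the tool arm_command, never from a script. Its argument "targets" is a list of rows, each a list of 5 numbers: the shift along the tool's x, y, z in mm, then the turn about the tool's x in degrees, then the closure, from 0 (fully open) to 1 (shut). In form: [[x, y, z, turn, claw], ...]. A call has 1 to 12 rows; each row shifts and turns the commanded pose from where the row before left it, along the tool's axes as they then stand; what a row does not reach is not made up. A row lasts 1/10 s, in which the tool goes at most 50 mm and 8.59 degrees, less where a joint would pass 70% of its speed; a pose out of reach is approached as far as the arm can. A call is refused whole if a number of a shift passes 50 or a number of a turn 8.59, either way. A call with a gripper value outside its range is refused whole. The fingers move at their own pace and stop on an object; "newtons" is the grip in N (left out, the last holds). Time passes only in rows, so rows that do not move let the fingers close. It gives the time, the measured TCP pose, the force and the opening at its end, in the units of the state.
- readout.observe(): the state, without advancing time (a new reading comes with each control period).
- viewer.snapshot(name): name is "scene" or "top" or "wrist"; returns a dict with "image" (480x640x3 uint8, red, green, blue), "vertical_fov" (degrees; the focal length in pixels is half the picture's height over the tangent of half this angle, whatever the lens; pixels are square), "cx", "cy" (the principal point, pixels), "origin" and "rotation" of the camera in the world. Camera axes: x right, y up, looking along -z (the intrinsics and any distortion apply to the point x, -y, -z); pixel columns grow to the right and rows downward; lengths in mm; the calibration is good to about 2 mm. A picture is of the moment at which its call begins. There is no depth.
- order.finish_job(): hands the job in, once; it reports no verdict.
The state is a dict: "t": time; "qpos": joint angles; "qvel": joint speeds; "joint_torque": joint torques, N m; "tcp_pos": TCP position; "eef_rot": TCP orientation; "contact_force": force on the tool from outside, world axes, zero at the start; "wrist_torque": the same for the moment, N m; "width": finger opening in mm.
Only numpy, scipy, OpenCV 4.12 (cv2) and the standard library are available. Lean on these libraries where they do the work, as an engineer would, in place of code of your own. Each camera call takes 0.05 s, during which the arm holds its last target.

## Working session

There is one attempt and no reset: what is moved stays moved. The work goes in short steps, Python scripts to look and compute and a tool call to move; the robot and the scene stay as the last step left them, time stands still between calls to the robot, and variables do not carry over. Pictures are saved under pics/ and viewed, and the job is handed in when it is done.

Besides the shell and the picture viewer there is one more tool, called after "Call:" by a JSON object that holds its "name" and its "arguments", one argument or row to a line. arm_command: Moves the arm, as the interface text tells. Its arguments: {"type":"object","properties":{"targets":{"type":"array"},"newtons":{"type":"number"}},"required":["targets"]}

```bash
mkdir -p pics; ls; cat > h.py <<'E'
import numpy as np, cv2
from plant import readout, viewer, order, ctrl
def snap(n,f):
    s=viewer.snapshot(n); cv2.imwrite('pics/'+f,cv2.cvtColor(s['image'],cv2.COLOR_RGB2BGR))
    np.savez('pics/'+f+'.npz',**{k:np.array(v) for k,v in s.items()}); return s
E
python3 - <<'E'
from h import *
for n in ['scene','top','wrist']:
    s=snap(n,n+'0.png'); print(n,{k:(np.round(v,4).tolist() if not isinstance(v,str) else v) for k,v in s.items() if k!='image'})
print(readout.observe()); print(ctrl.grip_depth,[a for a in dir(ctrl) if a[0]!='_'])
E
```

```text
pics
scene {'vertical_fov': 54.4124, 'cx': 318.1594, 'cy': 241.9485, 'origin': [1188.3458, 598.5322, 697.6125], 'rotation': [0.1903, 0.4295, 0.8003, 0.3727]}
top {'vertical_fov': 49.1093, 'cx': 322.6584, 'cy': 245.3377, 'origin': [253.257, -4.7619, 1424.0261], 'rotation': [0.0749, -0.0721, -0.694, 0.7124]}
wrist {'vertical_fov': 67.5833, 'cx': 325.6472, 'cy': 241.3374, 'origin': [304.3485, -550.1845, 373.9528], 'rotation': [-0.1172, 0.0795, -0.5508, 0.8225]}
{'t': 0.15, 'qpos': array([ 1.21379159,  0.68978018, -0.19457493,  1.56608529,  0.1572903 ,
        0.9025109 , -0.21507783]), 'qvel': array([-0.000588  , -0.00240569,  0.00145792, -0.00480446, -0.00014717,
        0.00027087,  0.00058159]), 'joint_torque': array([-1.69623931e-03, -5.39937437e+01, -1.26837999e+00, -1.58718055e+01,
        9.29108384e-03,  6.48461704e-03, -3.08866072e-05]), 'tcp_pos': array([ 237.88917885, -577.428338  ,  230.68172636]), 'eef_rot': array([-0.69352334, -0.13781066,  0.69376097, -0.13685506]), 'contact_force': array([ 0.65325753,  0.5856201 , -0.31819983]), 'wrist_torque': array([ 0.04430254, -0.02727787, -0.00875577]), 'width': 85.71575138860669}
18.700000000000003 ['PlanningError', 'grip_depth']
```

View pics/scene0.png

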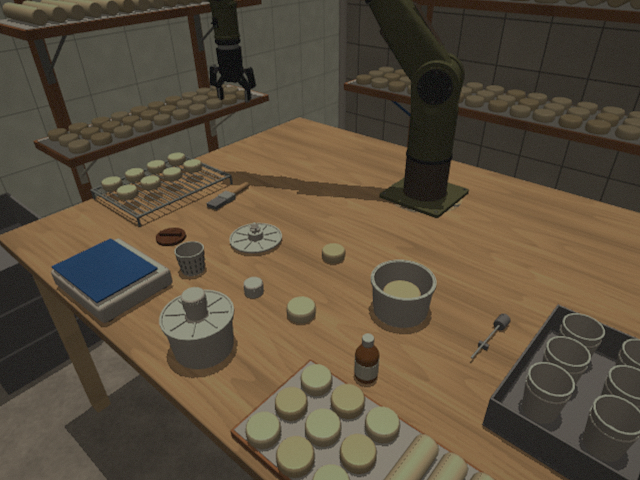

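View pics/top0.png

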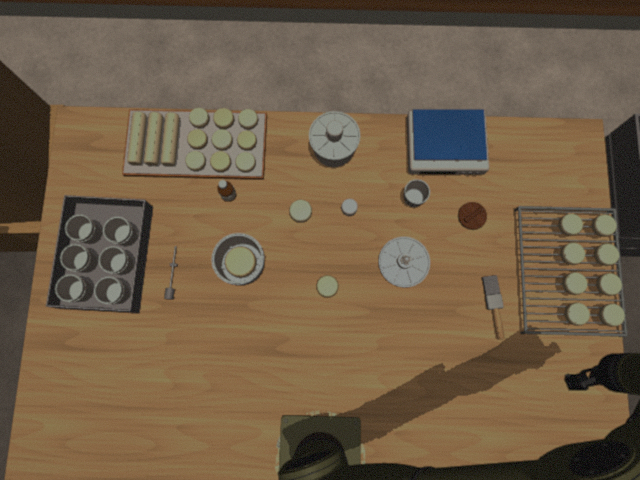

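View pics/wrist0.png

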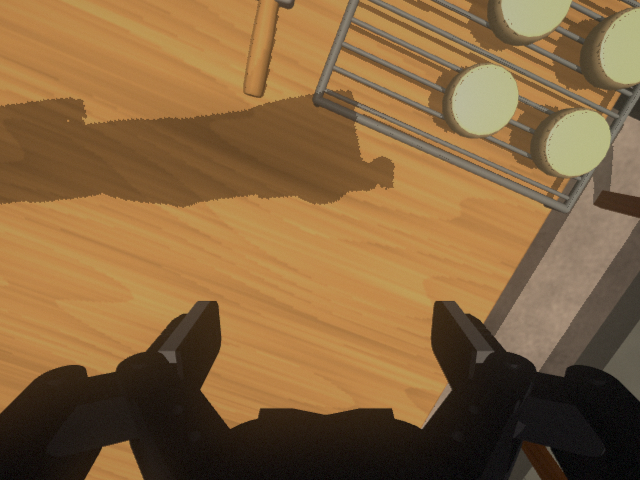

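The top view shows the open tub at (238,259), the cover at (405,262) with its neck, the cap at (349,207), and cheeses at (300,211) and (327,286). The scene view shows the tub at (403,293), the cover at (256,238) and the cap at (254,287). Next I'll measure them.

```bash
cat >> h.py <<'E'
from scipy.spatial.transform import Rotation as R
def cam(s):
    f=240/np.tan(np.radians(float(s['vertical_fov']))/2)
    return f,float(s['cx']),float(s['cy']),np.array(s['origin'],float),R.from_quat(s['rotation']).as_matrix()
def cast(s,u,v,z):
    f,cx,cy,o,M=cam(s); d=M@np.array([(u-cx)/f,-(v-cy)/f,-1]); return o+d*(z-o[2])/d[2]
def proj(s,p):
    f,cx,cy,o,M=cam(s); c=M.T@(np.array(p,float)-o); return np.array([cx+f*c[0]/-c[2],cy-f*c[1]/-c[2]])
def load(f): return dict(np.load('pics/'+f+'.npz'))
E
python3 - <<'E'
from h import *
s=load('top0.png'); im=s['image']
c=load('scene0.png')
for (x,y,w,h,n,S) in [(195,215,130,95,'tub',s),(335,180,110,120,'cov',s),(210,200,110,110,'covs',c),(355,245,95,90,'tubs',c)]:
    a=S['image'][y:y+h,x:x+w]; cv2.imwrite(f'pics/{n}1.png',cv2.resize(cv2.cvtColor(a,cv2.COLOR_RGB2BGR),None,fx=5,fy=5,interpolation=cv2.INTER_CUBIC))
hsv=cv2.cvtColor(im,cv2.COLOR_RGB2HSV)
m=(hsv[...,1]<75)&(hsv[...,2]>70); m=m.astype(np.uint8)*255
cs,_=cv2.findContours(m,cv2.RETR_EXTERNAL,cv2.CHAIN_APPROX_NONE)
for k in cs:
    if cv2.contourArea(k)>60:
        x,y,w,h=cv2.boundingRect(k)
        if 150<x<460 and 150<y<320:
            e=cv2.fitEllipse(cv2.convexHull(k)) ;print((x,y,w,h),cv2.contourArea(k),np.round(e[0],1),np.round(e[1],1))
for n,u,v,z in [('tubrim',238,259,85),('cover',405,262,13),('cap',349,207,30)]: print(n,cast(s,u,v,z))
E
```

```text
(317, 276, 21, 20) 288.5 [327.1 285.7] [19.5 20.2]
(165, 246, 12, 53) 115.5 [170.9 277.2] [ 7.8 61.5]
(378, 236, 52, 52) 2025.0 [403.9 261.6] [50.6 52.3]
(211, 233, 54, 52) 2107.5 [237.5 258.6] [52.  53.3]
(290, 200, 22, 21) 333.0 [300.1 210.1] [21.  21.6]
(341, 199, 17, 16) 189.0 [349.1 206.4] [16.  16.5]
(404, 179, 26, 26) 486.5 [416.7 191.4] [25.  26.1]
tubrim [494.16279675 222.70730657  85.        ]
cover [ 510.70627167 -220.83999714   13.        ]
cap [657.47330645 -64.98825469  30.        ]
```

View crops.

View pics/tub1.png

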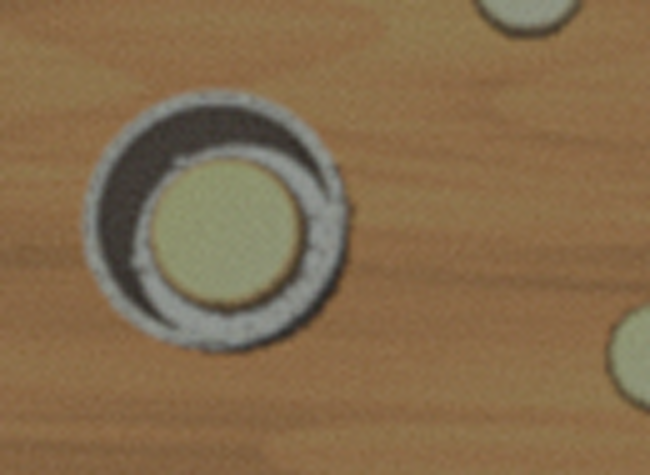

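View pics/cov1.png

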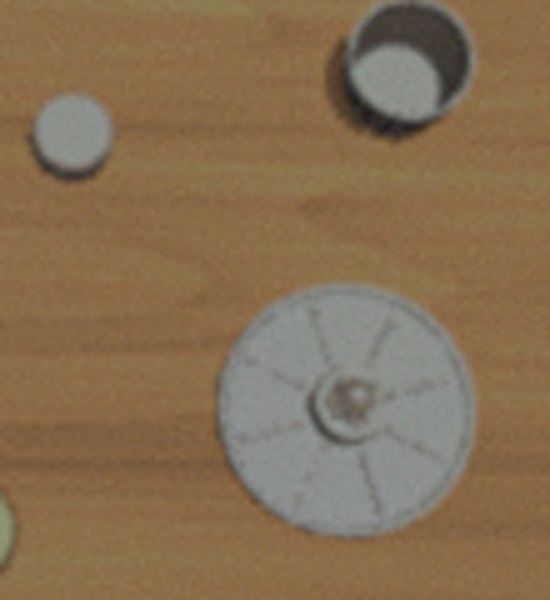

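View pics/covs1.png

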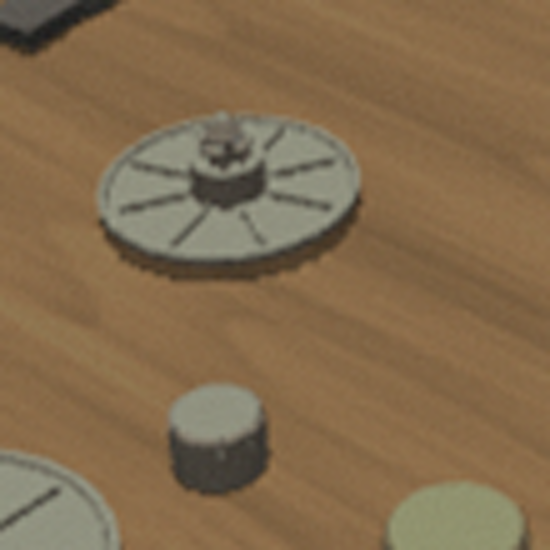

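View pics/tubs1.png

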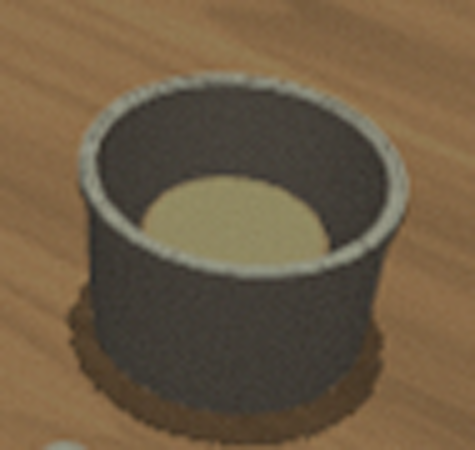

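```bash
cat >> h.py <<'E'
def circ(s,pts,z):
    P=np.array([cast(s,u,v,z)[:2] for u,v in pts]); A=np.c_[2*P,np.ones(len(P))]
    c=np.linalg.lstsq(A,(P**2).sum(1),rcond=None)[0]; return c[:2],2*np.sqrt(c[2]+c[0]**2+c[1]**2)
E
python3 - <<'E'
from h import *
s=load('top0.png'); c=load('scene0.png')
def p(S,o,L,z): return circ(S,[(o[0]+(x-2)/5,o[1]+(y-2)/5) for x,y in L],z)
print('tub top',p(s,(195,215),[(83,220),(215,89),(347,215),(120,130),(310,130),(215,349)],85))
print('tub scn',p(c,(355,245),[(80,165),(408,185),(225,73),(250,277),(130,100),(370,125)],85))
print('cov top',p(s,(335,180),[(218,405),(348,283),(476,410),(345,537),(255,320),(440,495)],15))
print('cov scn',p(c,(210,200),[(97,195),(360,180),(225,115),(235,262),(130,240),(310,130)],15))
print('cap top',p(s,(335,180),[(33,130),(73,92),(112,132),(75,171)],30))
print('cap scn',p(c,(210,200),[(170,420),(265,408),(217,383),(215,446)],30))
print('stud top', cast(s,335+(355-2)/5,180+(397-2)/5,57),'scn',cast(c,210+222/5,200+114/5,57))
E
```

```text
tub top (array([496.24618261, 224.41092727]), np.float64(136.76835900659927))
tub scn (array([495.3360003 , 227.81387461]), np.float64(134.70073965220038))
cov top (array([ 512.32464671, -217.5400561 ]), np.float64(139.5513491343742))
cov scn (array([ 511.77805873, -214.61200064]), np.float64(139.98862485736822))
cap top (array([660.68535128, -65.22306999]), np.float64(44.4105923670786))
cap scn (array([660.43680687, -61.2556541 ]), np.float64(44.47167183871419))
stud top [ 510.77920803 -215.73675975   57.        ] scn [ 509.31548858 -215.4255651    57.        ]
```

```bash
cat >> h.py <<'E'
def tool(t,yaw=None):
    o=readout.observe(); M=R.from_quat(o['eef_rot']).as_matrix(); d=M.T@(np.array(t,float)-o['tcp_pos'])
    print('t',round(o['t'],2),'tcp',np.round(o['tcp_pos'],1),'shift tool',np.round(d,1),'F',np.round(o['contact_force'],1),'w',round(o['width'],1)); return d
E
python3 - <<'E'
from h import *
o=readout.observe(); print(np.round(R.from_quat(o['eef_rot']).as_matrix(),3))
w=load('wrist0.png'); f,cx,cy,O,M=cam(w); print(np.round(M,2)); T=R.from_quat(o['eef_rot']).as_matrix(); print('cam in tool',T.T@(O-o['tcp_pos'])); print(T.T@M)
tool([511,-216,150])
print(proj(w,o['tcp_pos']))
E
```

```text
[[-0.001  0.381 -0.925]
 [ 0.001 -0.925 -0.381]
 [-1.    -0.001  0.   ]]
[[ 0.38  0.89  0.26]
 [-0.92  0.37  0.11]
 [-0.   -0.28  0.96]]
cam in tool [-1.43275974e+02 -6.41895029e-02 -7.18169397e+01]
[[ 2.42529007e-04  2.80310217e-01 -9.59909435e-01]
 [ 9.99999814e-01  4.68447793e-04  3.89453057e-04]
 [ 5.58835127e-04 -9.59909351e-01 -2.80310051e-01]]
t 0.15 tcp [ 237.9 -577.4  230.7] shift tool [  81.  -230.  -390.2] F [ 0.7  0.6 -0.3] w 85.7
[325.96357606 306.79136319]
```

Call:
{"name": "arm_command", "arguments": {
  "targets": [
    [3, -13, -22, 0, 0],
    [3, -13, -22, 0, 0],
    [3, -13, -22, 0, 0],
    [3, -13, -22, 0, 0],
    [3, -13, -22, 0, 0],
    [3, -13, -22, 0, 0],
    [3, -13, -22, 0, 0],
    [3, -13, -22, 0, 0],
    [3, -13, -22, 0, 0]
  ]
}}

```text
t: 1.05
tcp_pos: [377.0, -393.3, 204.0]
eef_rot: [-0.694, -0.137, 0.694, -0.137]
contact_force: [0.9, 0.2, 0.8]
width: 85.5
```

Call:
{"name": "arm_command", "arguments": {
  "targets": [
    [3, -13, -22, 0, 0],
    [3, -13, -22, 0, 0],
    [3, -13, -22, 0, 0],
    [3, -13, -22, 0, 0],
    [3, -13, -22, 0, 0],
    [3, -13, -22, 0, 0],
    [3, -13, -22, 0, 0],
    [3, -13, -22, 0, 0],
    [0, 0, 0, 0, 0],
    [0, 0, 0, 0, 0]
  ]
}}

```text
t: 2.05
tcp_pos: [499.6, -230.8, 180.0]
eef_rot: [-0.693, -0.138, 0.694, -0.138]
contact_force: [-0.6, -0.0, -0.2]
width: 85.2
```

```bash
python3 - <<'E'
from h import *
s=snap('wrist','w1.png'); tool([511,-216,100])
E
```

```text
t 2.1 tcp [ 499.  -231.9  180.2] shift tool [ 80.1 -10.1 -17.2] F [0.3 0.  0.8] w 85.2
```

View pics/w1.png

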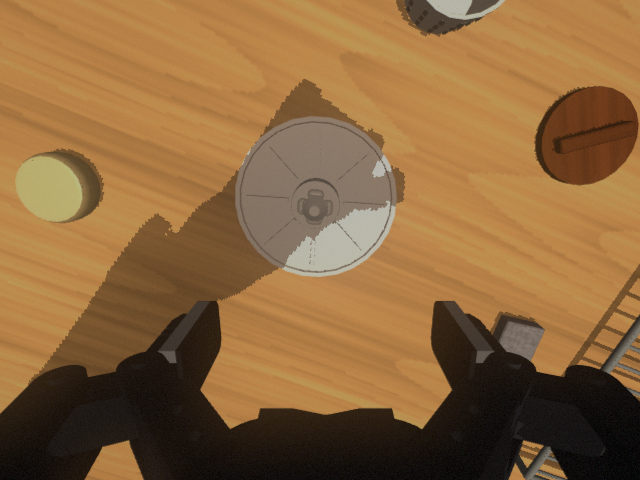

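The wrist view shows the cover flange spanning columns 235–396 and rows 116–276, with the stud tip near (314,209). I'll fit the circle.

```bash
python3 - <<'E'
from h import *
s=load('w1.png'); 
print(circ(s,[(235,193),(396,196),(316,116),(316,277),(262,137),(370,138),(258,252),(374,253)],15)); print(cast(s,314,209,57))
t=circ(s,[(235,193),(396,196),(316,116),(316,277)],15)[0]
tool([*t,100])
E
```

```text
(array([ 512.37889391, -216.15759793]), np.float64(139.84931389646766))
[ 514.09592675 -215.23172762   57.        ]
t 2.1 tcp [ 499.  -231.9  180.2] shift tool [ 80.1  -9.7 -18.6] F [0.3 0.  0.8] w 85.2
```

Call:
{"name": "arm_command", "arguments": {
  "targets": [
    [10, -3, -6, 0, 0.35],
    [20, -3, -6, 0, 0.35],
    [20, -4, -6, 0, 0.35],
    [20, 0, 0, 0, 0.35],
    [20, 0, 0, 0, 0.35],
    [20, 0, 0, 0, 0.35],
    [20, 0, 0, 0, 0.35],
    [0, 0, 0, 0, 0.35],
    [0, 0, 0, 0, 0.35]
  ],
  "newtons": 40
}}

```text
t: 3.0
tcp_pos: [512.1, -215.4, 50.0]
eef_rot: [-0.693, -0.137, 0.694, -0.137]
contact_force: [-0.7, 1.0, -0.2]
width: 55.2
```

```bash
python3 - <<'E'
from h import *
s=snap('wrist','w2.png'); tool([512.3,-216,20]); o=readout.observe(); print(proj(s,o['tcp_pos']),proj(s,[512.3,-216,33]),proj(s,[512.3,-216,57]))
E
```

```text
t 3.05 tcp [ 512.7 -215.5   50.7] shift tool [30.7  0.3  0.6] F [-0.1 -0.3  0.3] w 55.5
[326.48962701 306.40232468] [327.07075171 290.81665581] [327.27082648 314.3622294 ]
```

View pics/w2.png

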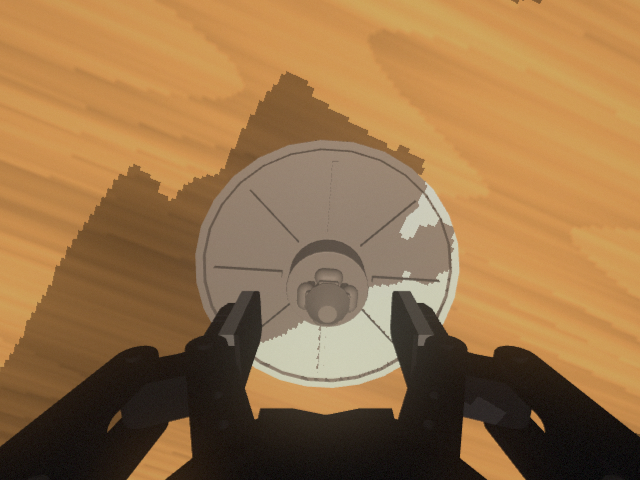

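The stud tip at (327,314) matches its prediction and is centred between the pads (260 and 392). Next I'll descend and feel for the flange.

Call:
{"name": "arm_command", "arguments": {
  "targets": [
    [10, 0, 0, 0, 0.35],
    [10, 0, 0, 0, 0.35],
    [9, 0, 0, 0, 0.35],
    [2, 0, 0, 0, 0.35],
    [2, 0, 0, 0, 0.35],
    [0, 0, 0, 0, 0.35]
  ]
}}

```text
t: 3.65
tcp_pos: [512.5, -215.0, 17.1]
eef_rot: [-0.694, -0.137, 0.694, -0.137]
contact_force: [-0.0, -0.1, 0.3]
width: 55.4
```

Call:
{"name": "arm_command", "arguments": {
  "targets": [
    [1, 0, 0, 0, 0.35],
    [1, 0, 0, 0, 0.35],
    [0, 0, 0, 0, 0.35]
  ]
}}

```text
t: 3.95
tcp_pos: [512.6, -215.0, 15.4]
eef_rot: [0.694, 0.137, -0.694, 0.137]
contact_force: [-0.2, 0.3, 0.1]
width: 55.4
```

Call:
{"name": "arm_command", "arguments": {
  "targets": [
    [1, 0, 0, 0, 0.35],
    [1, 0, 0, 0, 0.35],
    [0, 0, 0, 0, 0.35]
  ]
}}

```text
t: 4.25
tcp_pos: [512.5, -215.0, 13.2]
eef_rot: [-0.694, -0.137, 0.694, -0.137]
contact_force: [-0.3, -1.1, 0.3]
width: 55.6
```

Call:
{"name": "arm_command", "arguments": {
  "targets": [
    [1, 0, 0, 0, 0.35],
    [1, 0, 0, 0, 0.35],
    [0, 0, 0, 0, 0.35]
  ]
}}

```text
t: 4.55
tcp_pos: [512.4, -214.9, 11.1]
eef_rot: [-0.694, -0.137, 0.694, -0.137]
contact_force: [-0.1, 0.5, 0.9]
width: 55.6
```

Call:
{"name": "arm_command", "arguments": {
  "targets": [
    [1, 0, 0, 0, 0.35],
    [0, 0, 0, 0, 0.35]
  ]
}}

```text
t: 4.75
tcp_pos: [512.5, -215.0, 10.2]
eef_rot: [-0.694, -0.137, 0.694, -0.137]
contact_force: [0.6, -0.0, -0.1]
width: 55.4
```

Call:
{"name": "arm_command", "arguments": {
  "targets": [
    [-1, 0, 0, 0, 0.35],
    [0, 0, 0, 0, 1],
    [0, 0, 0, 0, 1],
    [0, 0, 0, 0, 1],
    [0, 0, 0, 0, 1],
    [0, 0, 0, 0, 1],
    [0, 0, 0, 0, 1]
  ],
  "newtons": 60
}}

```text
t: 5.45
tcp_pos: [513.1, -215.7, 12.1]
eef_rot: [0.694, 0.137, -0.693, 0.138]
contact_force: [-1.0, 0.2, 6.8]
width: 37.1
```

```bash
python3 - <<'E'
from h import *
s=snap('wrist','w3.png'); tool([512.3,-216,20])
E
```

```text
t 5.5 tcp [ 513.  -215.7   12.1] shift tool [-7.9  0.   0.8] F [ 0.1 -0.5  5.9] w 37.4
```

View pics/w3.png

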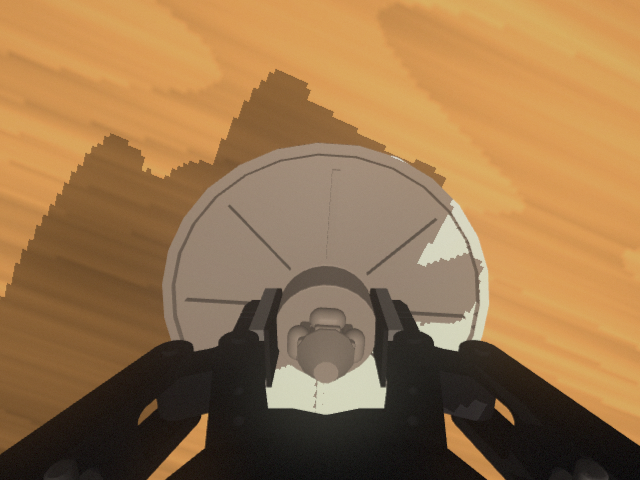

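Call:
{"name": "arm_command", "arguments": {
  "targets": [
    [-3, 0, 0, 0, 1],
    [-5, 0, 0, 0, 1],
    [-10, 0, 0, 0, 1],
    [-20, 0, 0, 0, 1],
    [-30, 0, 0, 0, 1],
    [-30, 0, 0, 0, 1],
    [-30, 0, 0, 0, 1],
    [-15, 0, 0, 0, 1],
    [0, 0, 0, 0, 1],
    [0, 0, 0, 0, 1]
  ]
}}

```text
t: 6.5
tcp_pos: [512.2, -214.9, 154.3]
eef_rot: [-0.694, -0.137, 0.694, -0.137]
contact_force: [0.1, 0.4, -2.1]
width: 37.5
```

```bash
python3 - <<'E'
from h import *
s=snap('wrist','w4.png'); c=snap('scene','s4.png'); tool([496,226,155]); o=readout.observe(); print(o['contact_force'],o['wrist_torque'],o['qpos'])
a=c['image'][120:300,150:400]; cv2.imwrite('pics/s4c.png',cv2.resize(cv2.cvtColor(a,cv2.COLOR_RGB2BGR),None,fx=3,fy=3))
E
```

```text
t 6.6 tcp [ 511.6 -214.6  153.3] shift tool [  -1.4 -413.3 -153.5] F [ 0.5 -0.8 -2.1] w 37.6
[ 0.50915958 -0.8118234  -2.07184299] [-0.00027215  0.00686695  0.00021172] [ 0.37910724  0.70594278 -0.1086558   1.85487502  0.12677357  0.5897923
 -0.98930678]
```

View pics/w4.png

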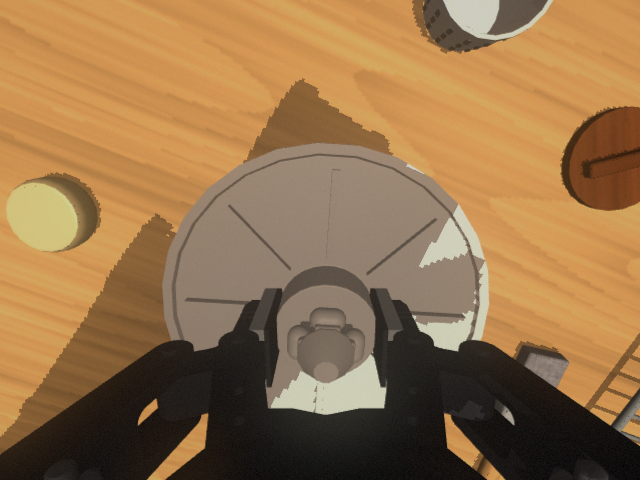

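View pics/s4c.png

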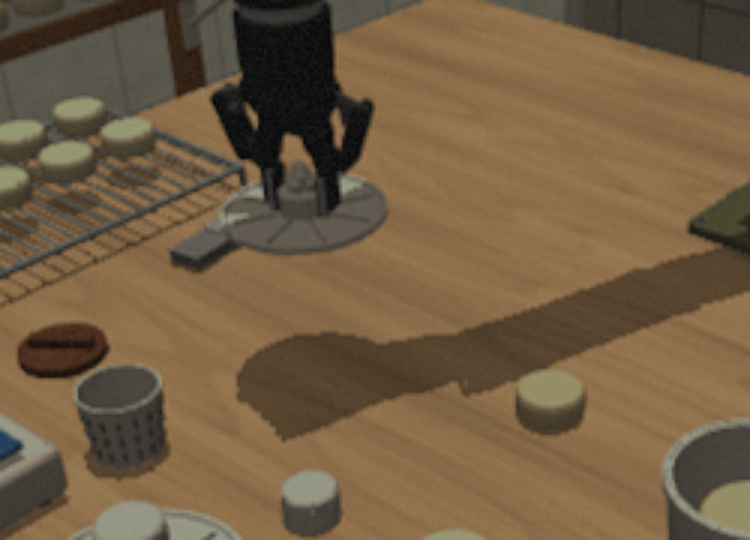

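The cover hangs level in the grip: the flange is unchanged in the wrist view and horizontal in the scene view. I'll carry it above the tub.

Call:
{"name": "arm_command", "arguments": {
  "targets": [
    [0, -12, -4, 0, 1],
    [0, -23, -9, 0, 1],
    [0, -23, -9, 0, 1],
    [0, -23, -9, 0, 1],
    [0, -23, -9, 0, 1],
    [0, -23, -8, 0, 1],
    [0, -23, -8, 0, 1],
    [0, -23, -8, 0, 1],
    [0, -23, -8, 0, 1]
  ]
}}

```text
t: 7.5
tcp_pos: [503.4, -4.2, 153.5]
eef_rot: [-0.693, -0.138, 0.694, -0.137]
contact_force: [0.4, -0.1, -0.7]
width: 37.2
```

Call:
{"name": "arm_command", "arguments": {
  "targets": [
    [0, -23, -9, 0, 1],
    [0, -23, -9, 0, 1],
    [0, -23, -9, 0, 1],
    [0, -23, -9, 0, 1],
    [0, -23, -9, 0, 1],
    [0, -23, -9, 0, 1],
    [0, -23, -8, 0, 1],
    [0, -23, -8, 0, 1],
    [0, -23, -8, 0, 1],
    [0, -12, -4, 0, 1],
    [0, 0, 0, 0, 1],
    [0, 0, 0, 0, 1]
  ]
}}

```text
t: 8.7
tcp_pos: [496.4, 226.2, 153.9]
eef_rot: [-0.693, -0.137, 0.694, -0.138]
contact_force: [-0.1, -1.0, -1.5]
width: 37.2
```

```bash
python3 - <<'E'
from h import *
o=readout.observe();print(np.round(R.from_quat(o['eef_rot']).as_matrix(),3));tool([496.7,226.4,120]); s=load('w4.png');print(circ(s,[(164,290),(489,290),(323,143),(200,205),(456,205)],156.5))
E
```

```text
[[-0.001  0.381 -0.925]
 [-0.002 -0.925 -0.381]
 [-1.     0.001  0.002]]
t 8.7 tcp [496.4 226.2 153.9] shift tool [33.9 -0.1 -0.5] F [-0.1 -1.  -1.5] w 37.2
(array([ 511.31399513, -215.7694384 ]), np.float64(139.78121783078464))
```

Call:
{"name": "arm_command", "arguments": {
  "targets": [
    [10, 0, 0, 0, 1],
    [15, 0, 0, 0, 1],
    [15, 0, 0, 0, 1],
    [9, 0, 0, 0, 1],
    [0, 0, 0, 0, 1],
    [0, 0, 0, 0, 1]
  ]
}}

```text
t: 9.3
tcp_pos: [497.1, 226.8, 105.2]
eef_rot: [-0.694, -0.137, 0.694, -0.137]
contact_force: [-0.0, 0.2, -1.9]
width: 37.3
```

```bash
python3 - <<'E'
from h import *
s=snap('top','t5.png'); c=snap('scene','s5.png'); tool([496.6,226.9,97]);
a=c['image'][200:345,310:500]; cv2.imwrite('pics/s5c.png',cv2.resize(cv2.cvtColor(a,cv2.COLOR_RGB2BGR),None,fx=4,fy=4))
a=s['image'][200:320,160:320]; cv2.imwrite('pics/t5c.png',cv2.resize(cv2.cvtColor(a,cv2.COLOR_RGB2BGR),None,fx=4,fy=4))
E
```

```text
t 9.4 tcp [497.4 227.3 105.8] shift tool [8.8 0.1 0.9] F [-0.   0.1 -1.8] w 37.2
```

View pics/s5c.png

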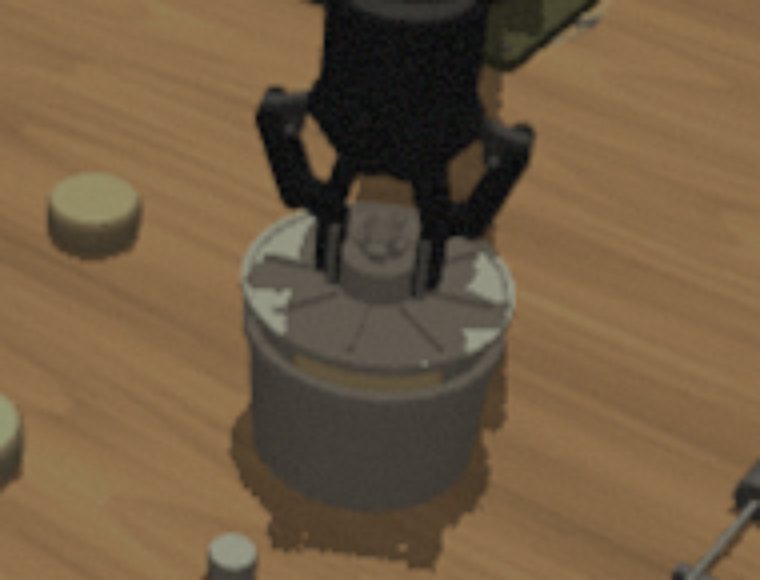

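View pics/t5c.png

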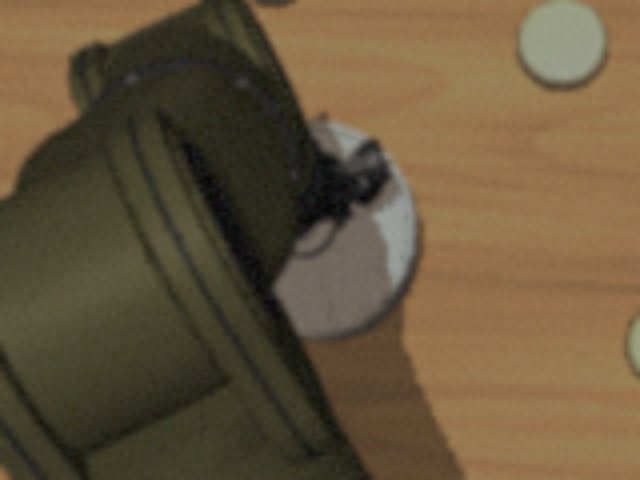

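Over the tub in the scene crop, the cover spans columns 243–515 and the rim 247–510, so they are concentric. I'll lower it in stages.

Call:
{"name": "arm_command", "arguments": {
  "targets": [
    [5, 0, -0.5, 0, 1],
    [4, 0, -0.5, 0, 1],
    [3, 0, 0, 0, 1],
    [2, 0, 0, 0, 1],
    [0, 0, 0, 0, 1]
  ]
}}

```text
t: 9.9
tcp_pos: [497.5, 227.7, 90.9]
eef_rot: [-0.693, -0.137, 0.694, -0.137]
contact_force: [0.4, 0.9, -2.4]
width: 37.5
```

Call:
{"name": "arm_command", "arguments": {
  "targets": [
    [1.5, 0, 0, 0, 1],
    [1.5, 0, 0, 0, 1],
    [0, 0, 0, 0, 1]
  ]
}}

```text
t: 10.2
tcp_pos: [497.9, 227.8, 88.4]
eef_rot: [0.694, 0.137, -0.694, 0.137]
contact_force: [0.0, -0.1, 0.4]
width: 37.4
```

Call:
{"name": "arm_command", "arguments": {
  "targets": [
    [0.5, 0, 1, 0, 1],
    [1, 0, 0, 0, 1],
    [0, 0, 0, 0, 1]
  ]
}}

```text
t: 10.5
tcp_pos: [497.9, 227.8, 88.3]
eef_rot: [0.695, 0.137, -0.693, 0.137]
contact_force: [-1.1, -0.6, 11.4]
width: 37.4
```

```bash
python3 - <<'E'
from h import *
c=snap('scene','s6.png'); w=snap('wrist','w6.png'); tool([496.6,226.9,97]);
a=c['image'][200:345,310:500]; cv2.imwrite('pics/s6c.png',cv2.resize(cv2.cvtColor(a,cv2.COLOR_RGB2BGR),None,fx=4,fy=4))
E
```

```text
t 10.6 tcp [497.9 227.8  88.3] shift tool [-8.7  0.3  1.5] F [-1.4 -1.  11.8] w 37.4
```

View pics/s6c.png

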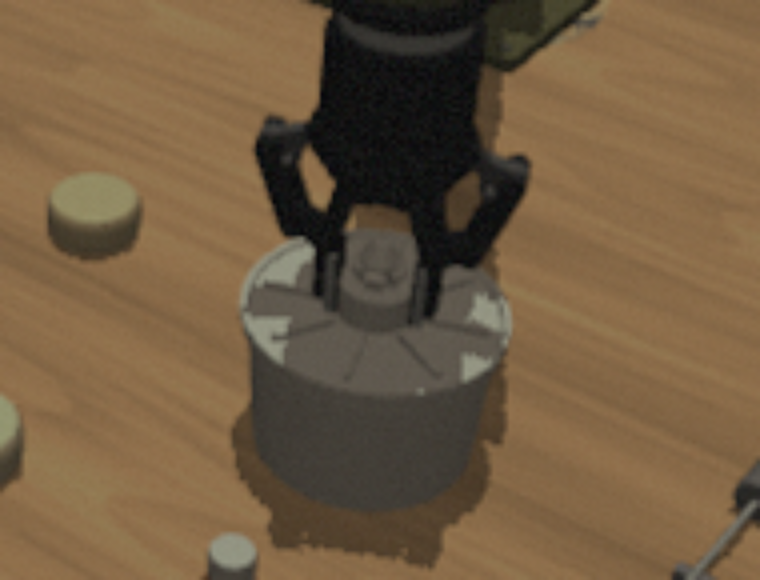

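View pics/w6.png

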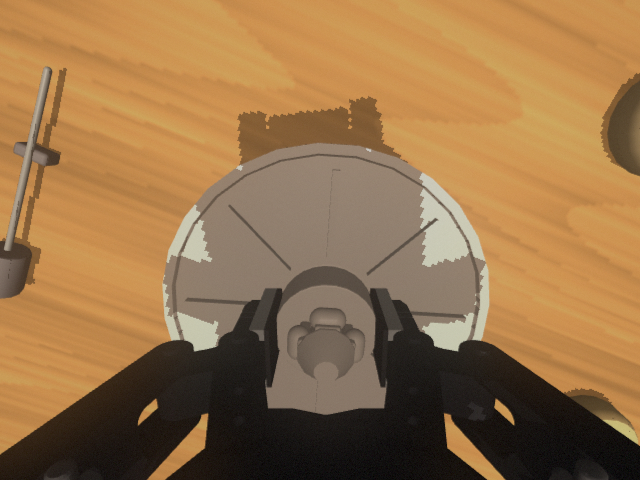

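The cover is seated flush in the scene view. TCP z is 88.3 against 88.1 expected, with about 12 N of press. I'll ease off, release and rise.

Call:
{"name": "arm_command", "arguments": {
  "targets": [
    [-1, 0, -1, 0, 1],
    [0, 0, 0, 0, 1],
    [0, 0, 0, 0, 0.35],
    [0, 0, 0, 0, 0.35],
    [0, 0, 0, 0, 0.35],
    [0, 0, 0, 0, 0.2],
    [-5, 0, 0, 0, 0.2],
    [-15, 0, 0, 0, 0.2],
    [-30, 0, 0, 0, 0.2],
    [-30, 0, 0, 0, 0.2],
    [-30, 0, 0, 0, 0.2],
    [0, 0, 0, 0, 0.2]
  ]
}}

```text
t: 11.8
tcp_pos: [500.2, 228.9, 201.8]
eef_rot: [0.696, 0.138, -0.691, 0.136]
contact_force: [0.3, 0.2, -0.4]
width: 68.2
```

```bash
python3 - <<'E'
from h import *
w=snap('wrist','w7.png'); c=snap('scene','s7.png'); tool([660,-63,180]);
a=c['image'][200:345,310:500]; cv2.imwrite('pics/s7c.png',cv2.resize(cv2.cvtColor(a,cv2.COLOR_RGB2BGR),None,fx=4,fy=4))
E
```

```text
t 11.9 tcp [498.  227.9 198.5] shift tool [ 18.5 330.6 -39. ] F [-0.2 -0.5 -0.4] w 68.2
```

View pics/s7c.png

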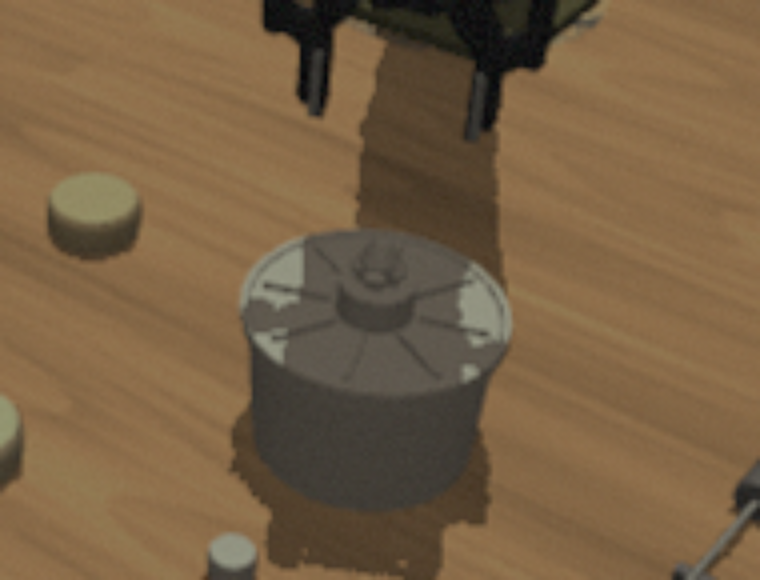

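View pics/w7.png

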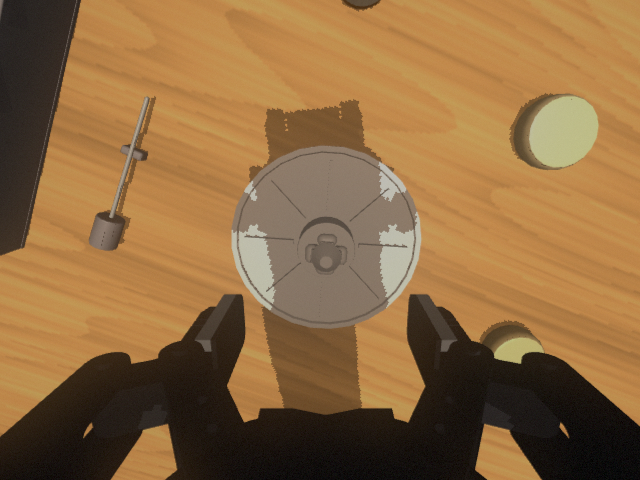

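The cover stays flat on the tub. In the wrist view the flange spans columns 232–421 and rows 146–327, and the stud tip is at (326,262).

```bash
python3 - <<'E'
from h import *
s=load('w7.png'); 
print(circ(s,[(232,238),(421,238),(326,146),(326,328),(262,167),(390,167),(262,305),(390,305)],91)); print(cast(s,326,262,133))
c=load('scene0.png')
tool([660,-63,150])
E
```

```text
(array([497.80958118, 227.49040208]), np.float64(140.5393746848725))
[497.52350632 227.5800221  133.        ]
t 11.9 tcp [498.  227.9 198.5] shift tool [ 48.5 330.6 -39. ] F [-0.2 -0.5 -0.4] w 68.2
```

Call:
{"name": "arm_command", "arguments": {
  "targets": [
    [0, 12, -2, 0, 0],
    [0, 23, -3, 0, 0],
    [0, 23, -3, 0, 0],
    [0, 23, -3, 0, 0],
    [0, 23, -3, 0, 0],
    [0, 23, -3, 0, 0],
    [0, 23, -3, 0, 0],
    [0, 23, -3, 0, 0]
  ]
}}

```text
t: 12.7
tcp_pos: [584.7, 74.2, 196.2]
eef_rot: [-0.693, -0.137, 0.695, -0.137]
contact_force: [0.9, -0.6, 0.1]
width: 85.6
```

Call:
{"name": "arm_command", "arguments": {
  "targets": [
    [5, 23, -3, 0, 0],
    [5, 23, -3, 0, 0],
    [5, 23, -3, 0, 0],
    [5, 23, -3, 0, 0],
    [5, 23, -3, 0, 0],
    [5, 23, -1, 0, 0.2],
    [5, 19, 0, 0, 0.2],
    [0, 0, 0, 0, 0.2],
    [0, 0, 0, 0, 0.2],
    [0, 0, 0, 0, 0.2]
  ]
}}

```text
t: 13.7
tcp_pos: [659.2, -60.5, 162.8]
eef_rot: [-0.693, -0.139, 0.694, -0.137]
contact_force: [-1.0, 0.6, -0.4]
width: 68.3
```

```bash
python3 - <<'E'
from h import *
w=snap('wrist','w8.png');tool([660,-63,120]); print(proj(w,[660,-63,30]))
E
```

```text
t 13.75 tcp [659.3 -60.4 163. ] shift tool [43.   2.7  0.3] F [-1.  -0.  -0.5] w 68.0
[329.27790993 230.96372973]
```

View pics/w8.png

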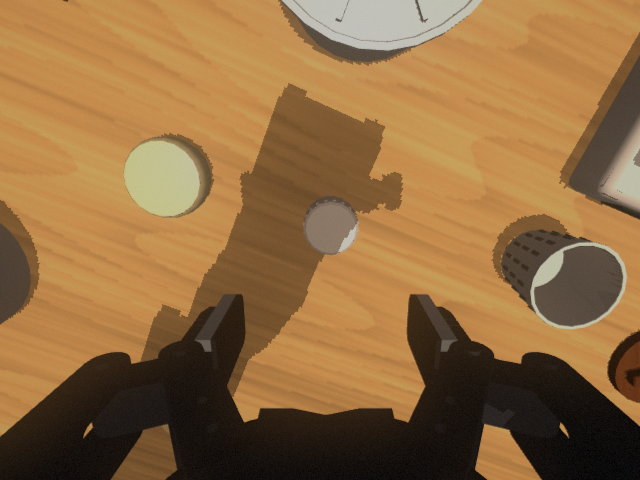

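The cap's top face spans columns 304–358 and rows 203–254, with its wall just visible at the upper edge.

```bash
python3 - <<'E'
from h import *
s=load('w8.png'); a=s['image'][185:270,285:380]; cv2.imwrite('pics/w8c.png',cv2.resize(cv2.cvtColor(a,cv2.COLOR_RGB2BGR),None,fx=6,fy=6,interpolation=cv2.INTER_CUBIC))
c,d=circ(s,[(304,228),(358,228),(331,202.5),(331,254.5)],30); print(c,d); tool([*c,6])
E
```

```text
[661.97724568 -63.65082771] 42.732350629468385
t 13.75 tcp [659.3 -60.4 163. ] shift tool [157.    4.2  -1.2] F [-1.  -0.  -0.5] w 68.0
```

View pics/w8c.png

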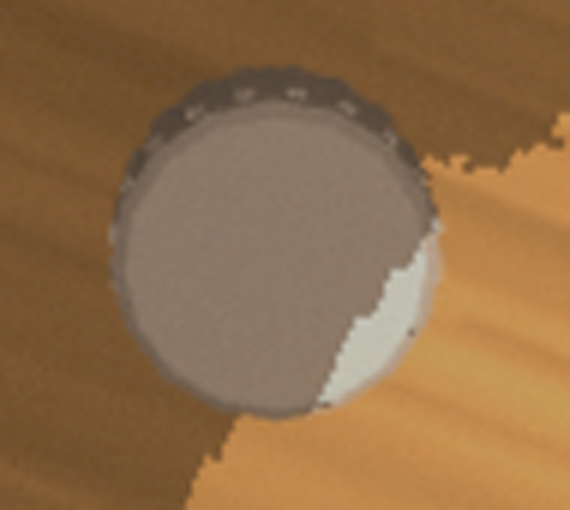

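Call:
{"name": "arm_command", "arguments": {
  "targets": [
    [10, 2, -1, 0, 0.25],
    [20, 2, -1, 0, 0.25],
    [25, 0, 0, 0, 0.25],
    [25, 0, 0, 0, 0.25],
    [20, 0, 0, 0, 0.25],
    [10, 0, 0, 0, 0.25],
    [0, 0, 0, 0, 0.25],
    [0, 0, 0, 0, 0.25]
  ]
}}

```text
t: 14.55
tcp_pos: [663.5, -65.2, 53.4]
eef_rot: [0.694, 0.137, -0.693, 0.138]
contact_force: [1.3, 0.4, 0.3]
width: 64.2
```

```bash
python3 - <<'E'
from h import *
w=snap('wrist','w9.png');tool([662.3,-63.5,3]); print(proj(w,[662.3,-63.5,30]))
E
```

```text
t 14.6 tcp [663.8 -65.3  53.9] shift tool [50.9 -2.3  0.8] F [ 0.2 -0.5 -0. ] w 64.5
[321.63285406 286.41726373]
```

View pics/w9.png

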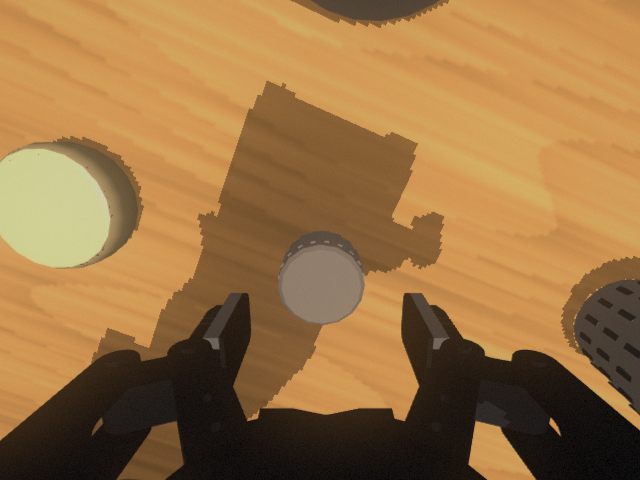

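The cap face centre at (321,285) agrees with the prediction of (322,286). I need −2.3 mm in tool y, then the descent.

Call:
{"name": "arm_command", "arguments": {
  "targets": [
    [10, -1.2, 0.3, 0, 0.25],
    [15, -1.1, 0.3, 0, 0.25],
    [12, 0, 0, 0, 0.25],
    [6, 0, 0, 0, 0.25],
    [4, 0, 0, 0, 0.25],
    [2, 0, 0, 0, 0.25],
    [0, 0, 0, 0, 0.25]
  ]
}}

```text
t: 15.3
tcp_pos: [661.6, -63.6, 3.7]
eef_rot: [0.694, 0.137, -0.694, 0.137]
contact_force: [-0.3, 1.0, 0.8]
width: 64.3
```

```bash
python3 - <<'E'
from h import *
tool([662.5,-63.6,2.5])
E
```

```text
t 15.3 tcp [661.6 -63.6   3.7] shift tool [ 1.2  0.4 -0.9] F [-0.3  1.   0.8] w 64.3
```

Call:
{"name": "arm_command", "arguments": {
  "targets": [
    [0, 0, -0.5, 0, 0.35],
    [0, 0, 0, 0, 1],
    [0, 0, 0, 0, 1],
    [0, 0, 0, 0, 1],
    [0, 0, 0, 0, 1],
    [0, 0, 0, 0, 1],
    [0, 0, 0, 0, 1]
  ],
  "newtons": 80
}}

```text
t: 16.0
tcp_pos: [662.7, -63.4, 4.8]
eef_rot: [0.694, 0.137, -0.693, 0.137]
contact_force: [-0.9, 0.1, 5.9]
width: 41.7
```

```bash
python3 - <<'E'
from h import *
w=snap('wrist','w10.png');tool([662.5,-63.6,2.5])
E
```

```text
t 16.05 tcp [662.7 -63.4   4.8] shift tool [2.3 0.1 0.3] F [-0.7  1.   6.4] w 41.9
```

View pics/w10.png

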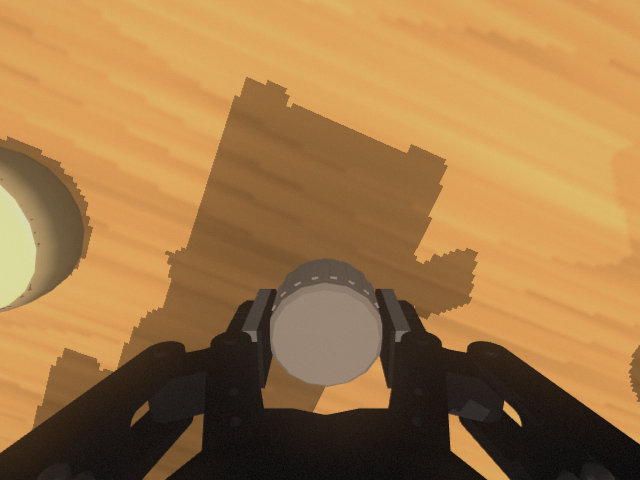

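Call:
{"name": "arm_command", "arguments": {
  "targets": [
    [-3, 0, 0, 0, 1],
    [-7, 0, 0, 0, 1],
    [-15, 0, 0, 0, 1],
    [-25, 0, 0, 0, 1],
    [-35, 0, 0, 0, 1],
    [-35, 0, 0, 0, 1],
    [-35, 0, 0, 0, 1],
    [-20, 0, 0, 0, 1],
    [-5, 0, 0, 0, 1],
    [0, 0, 0, 0, 1],
    [0, 0, 0, 0, 1]
  ]
}}

```text
t: 17.15
tcp_pos: [660.9, -63.2, 182.6]
eef_rot: [-0.693, -0.138, 0.694, -0.137]
contact_force: [0.8, 1.2, -0.2]
width: 42.1
```

```bash
python3 - <<'E'
from h import *
s=load('w10.png'); print(circ(s,[(270,333),(382,333),(326,281.5),(326,386)],30))
w=snap('wrist','w11.png');o=readout.observe();T=R.from_quat(o['eef_rot']).as_matrix();print(np.round(T,3),o['qpos'])
tool([497.7,227.5,180])
E
```

```text
(array([663.23499574, -63.2420869 ]), np.float64(42.727900796313406))
[[-0.003  0.381 -0.925]
 [ 0.    -0.925 -0.381]
 [-1.    -0.001  0.003]] [ 0.04391272  0.79518648 -0.03453886  1.48707638  0.03242324  0.86300827
 -1.18132351]
t 17.2 tcp [660.8 -63.3 182.2] shift tool [   2.8 -330.9   40. ] F [ 0.   0.3 -0.6] w 41.5
```

View pics/w11.png

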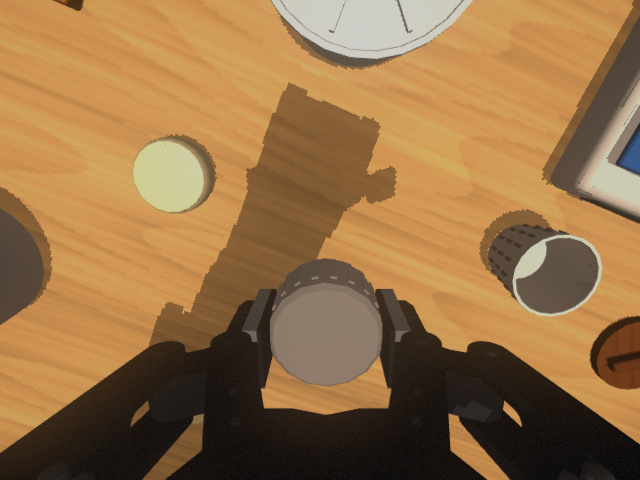

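The cap is held squarely and unchanged after the lift. I'll carry it over the neck.

Call:
{"name": "arm_command", "arguments": {
  "targets": [
    [0, -12, 1, 0, 1],
    [0, -23, 3, 0, 1],
    [0, -23, 3, 0, 1],
    [0, -23, 3, 0, 1],
    [0, -23, 3, 0, 1],
    [0, -23, 3, 0, 1],
    [0, -23, 3, 0, 1],
    [0, -23, 3, 0, 1]
  ]
}}

```text
t: 18.0
tcp_pos: [574.0, 89.9, 182.9]
eef_rot: [-0.693, -0.138, 0.694, -0.137]
contact_force: [0.0, -0.2, 0.4]
width: 42.0
```

Call:
{"name": "arm_command", "arguments": {
  "targets": [
    [0, -23, 3, 0, 1],
    [0, -23, 3, 0, 1],
    [0, -23, 3, 0, 1],
    [0, -23, 3, 0, 1],
    [0, -23, 3, 0, 1],
    [0, -23, 2, 0, 1],
    [0, -20, 1, 0, 1],
    [0, 0, 0, 0, 1],
    [0, 0, 0, 0, 1],
    [0, 0, 0, 0, 1]
  ]
}}

```text
t: 19.0
tcp_pos: [499.1, 226.1, 183.5]
eef_rot: [-0.694, -0.136, 0.694, -0.137]
contact_force: [0.4, -0.4, -0.2]
width: 42.3
```

```bash
python3 - <<'E'
from h import *
tool([497.2,227.3,145]); o=readout.observe(); print(np.round(R.from_quat(o['eef_rot']).as_matrix()[2],3))
E
```

```text
t 19.0 tcp [499.1 226.1 183.5] shift tool [38.5 -1.9  1.3] F [ 0.4 -0.4 -0.2] w 42.3
[-1.     0.001  0.001]
```

Call:
{"name": "arm_command", "arguments": {
  "targets": [
    [10, -1, 1, 0, 1],
    [15, -1, 0.3, 0, 1],
    [10, 0, 0, 0, 1],
    [4, 0, 0, 0, 1],
    [0, 0, 0, 0, 1],
    [0, 0, 0, 0, 1]
  ]
}}

```text
t: 19.6
tcp_pos: [497.2, 228.7, 144.9]
eef_rot: [0.694, 0.137, -0.694, 0.137]
contact_force: [0.2, -0.2, -0.7]
width: 42.0
```

```bash
python3 - <<'E'
from h import *
c=snap('scene','s12.png'); w=snap('wrist','w12.png'); tool([497.2,227.3,125])
a=c['image'][210:320,340:470]; cv2.imwrite('pics/s12c.png',cv2.resize(cv2.cvtColor(a,cv2.COLOR_RGB2BGR),None,fx=5,fy=5))
E
```

```text
t 19.7 tcp [497.3 228.9 145.2] shift tool [20.2  1.4  0.7] F [-1.6 -0.3  0.2] w 41.9
```

View pics/s12c.png

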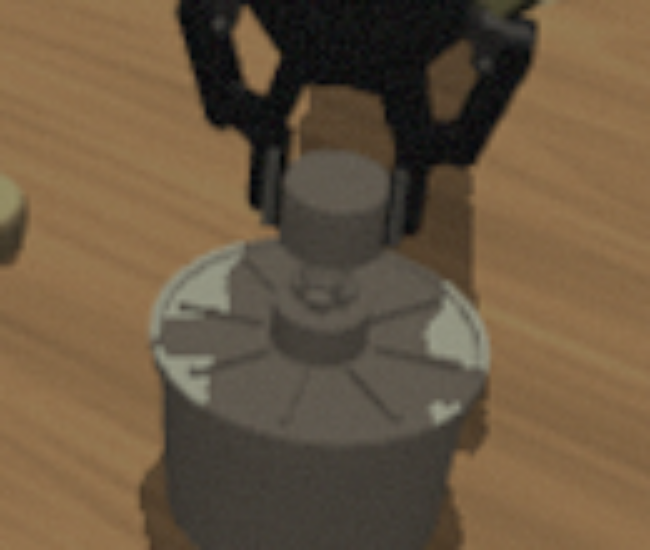

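View pics/w12.png

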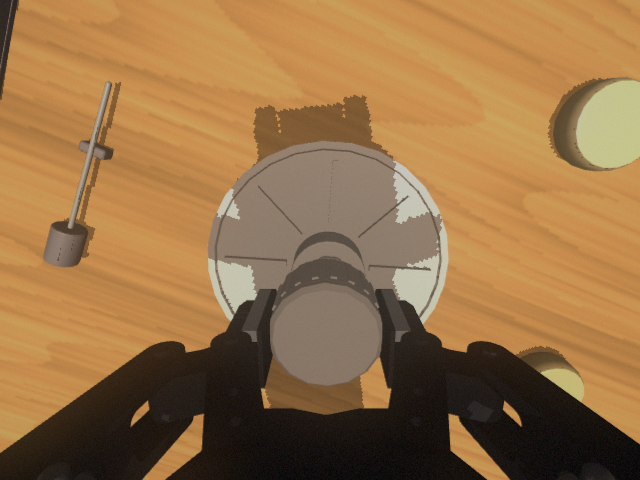

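The scene crop shows the cap (top face centre ≈ (337,181)) just above the stud (tip ≈ (320,290)). The wrist view has the flange at columns 209–448 and the cap at 270–382. I'll check the alignment in both.

```bash
python3 - <<'E'
from h import *
s=load('w12.png'); c=load('s12.png')
zc=145.1-4.8+30
fl=circ(s,[(208.5,256),(448,256),(328.5,141.5),(240,180),(417,180)],91); ca=circ(s,[(270,333),(382,333),(326,281.5),(326,386)],zc); print('wrist flange',fl,'cap',ca,ca[0]-fl[0])
q=lambda L:[(340+(x-2)/5,210+(y-2)/5) for x,y in L]
fl=circ(c,q([(148,335),(490,350),(255,240),(330,445),(190,410),(450,290)]),91); ca=circ(c,q([(282,185),(392,185),(337,150),(337,214)]),zc); print('scene flange',fl,'cap',ca,ca[0]-fl[0])
f2=circ(c,q([(272,295),(372,300),(320,330)]),109);print(f2)
E
```

```text
wrist flange (array([497.27105938, 227.20037494]), np.float64(139.44618986578394)) cap (array([497.83874227, 228.95374266]), np.float64(42.74029515879084)) [0.56768289 1.75336772]
scene flange (array([497.99663421, 227.00950022]), np.float64(141.0003811354286)) cap (array([497.6964982 , 229.06794763]), np.float64(44.53719005513519)) [-0.30013601  2.05844741]
(array([495.42215568, 227.40812243]), np.float64(40.99037695799187))
```

Both views say the cap is about 1.8 mm too far in +y. I'll correct that and go down to just above the bulges.

Call:
{"name": "arm_command", "arguments": {
  "targets": [
    [0, 1.5, 0.6, 0, 1],
    [0, 0, 0, 0, 1],
    [5, 0, 0, 0, 1],
    [5, 0, 0, 0, 1],
    [4, 0, 0, 0, 1],
    [3, 0, 0, 0, 1],
    [0, 0, 0, 0, 1],
    [0, 0, 0, 0, 1]
  ]
}}

```text
t: 20.5
tcp_pos: [496.9, 227.2, 127.7]
eef_rot: [-0.694, -0.137, 0.694, -0.137]
contact_force: [0.3, -0.7, -0.5]
width: 41.8
```

```bash
python3 - <<'E'
from h import *
tool([497.0,227.1,113.8])
E
```

```text
t 20.5 tcp [496.9 227.2 127.7] shift tool [13.9  0.1 -0.1] F [ 0.3 -0.7 -0.5] w 41.8
```

Call:
{"name": "arm_command", "arguments": {
  "targets": [
    [2, 0, 0, 0, 1],
    [2, 0, 0, 0, 1],
    [1, 0, 0, 0, 1],
    [1, 0, 0, 0, 1],
    [0, 0, 0, 0, 1]
  ],
  "newtons": 100
}}

```text
t: 21.0
tcp_pos: [498.2, 227.9, 123.1]
eef_rot: [0.695, 0.138, -0.693, 0.137]
contact_force: [-0.4, 0.6, 9.1]
width: 41.5
```

Call:
{"name": "arm_command", "arguments": {
  "targets": [
    [1, 0, 0, 0, 1],
    [1, 0, 0, 0, 1],
    [0, 0, 0, 0, 1]
  ]
}}

```text
t: 21.3
tcp_pos: [498.5, 228.1, 121.8]
eef_rot: [0.695, 0.138, -0.692, 0.137]
contact_force: [-1.5, 0.5, 13.3]
width: 41.2
```

Call:
{"name": "arm_command", "arguments": {
  "targets": [
    [1, 0, 0, 0, 1],
    [1, 0, 0, 0, 1],
    [0, 0, 0, 0, 1]
  ]
}}

```text
t: 21.6
tcp_pos: [497.3, 227.6, 118.1]
eef_rot: [0.694, 0.138, -0.693, 0.137]
contact_force: [0.1, 0.0, -2.3]
width: 41.3
```

The force rose to 13 N and then dropped, which is the click. I'll press on down to the shoulder.

Call:
{"name": "arm_command", "arguments": {
  "targets": [
    [1.5, 0, 0, 0, 1],
    [1.5, 0, 0, 0, 1],
    [1, 0, 0, 0, 1],
    [0, 0, 0, 0, 1]
  ]
}}

```text
t: 22.0
tcp_pos: [496.3, 226.8, 114.1]
eef_rot: [-0.693, -0.137, 0.694, -0.137]
contact_force: [-1.3, -1.3, 6.2]
width: 41.1
```

Call:
{"name": "arm_command", "arguments": {
  "targets": [
    [1, 0, 0, 0, 1],
    [0, 0, 0, 0, 1],
    [0, 0, 0, 0, 1]
  ]
}}

```text
t: 22.3
tcp_pos: [496.4, 226.8, 114.0]
eef_rot: [-0.693, -0.137, 0.694, -0.137]
contact_force: [-3.4, -1.7, 15.2]
width: 41.2
```

Call:
{"name": "arm_command", "arguments": {
  "targets": [
    [0.3, 0, 0, 0, 1],
    [0, 0, 0, 0, 1],
    [0, 0, 0, 0, 1],
    [0, 0, 0, 0, 1]
  ]
}}

```text
t: 22.7
tcp_pos: [496.4, 226.8, 114.0]
eef_rot: [-0.693, -0.137, 0.694, -0.137]
contact_force: [-4.3, -1.8, 17.9]
width: 41.3
```

```bash
python3 - <<'E'
from h import *
c=snap('scene','s13.png'); w=snap('wrist','w13.png'); tool([497.2,227.3,113.8])
a=c['image'][210:340,340:470]; cv2.imwrite('pics/s13c.png',cv2.resize(cv2.cvtColor(a,cv2.COLOR_RGB2BGR),None,fx=4.5,fy=4.5))
E
```

```text
t 22.8 tcp [496.3 226.8 114. ] shift tool [ 0.2 -0.1 -1. ] F [-5.1 -2.  18.1] w 41.6
```

View pics/s13c.png

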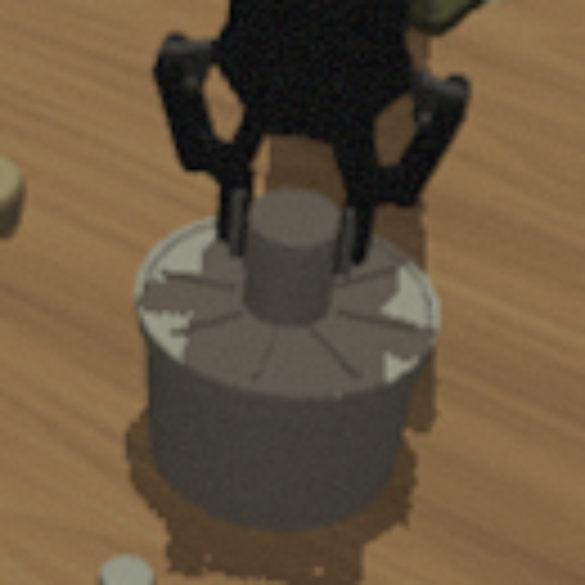

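View pics/w13.png

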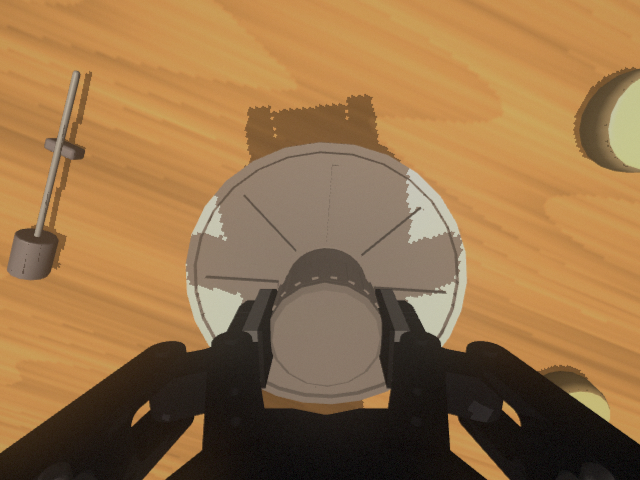

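```bash
python3 - <<'E'
from h import *
s=load('w13.png'); c=load('s13.png')
fl=circ(s,[(186.5,276),(466.5,276),(326.5,142.5),(222,188),(430,188)],91);a=circ(s,[(270,333),(382,333),(326,282),(326,386)],139.2); print(fl,a,a[0]-fl[0])
q=lambda L:[(340+(x-2)/4.5,210+(y-2)/4.5) for x,y in L]
fl=circ(c,q([(134,300),(441,310),(225,218),(295,398),(165,365),(405,260)]),91);a=circ(c,q([(247,215),(342,217),(294,187),(294,246)]),139.2);print(fl,a,a[0]-fl[0])
for n in ('w12.png','w13.png'):
    im=load(n)['image']; cv2.imwrite('pics/z'+n,cv2.resize(cv2.cvtColor(im[240:400,230:420],cv2.COLOR_RGB2BGR),None,fx=3,fy=3))
E
```

```text
(array([495.54712662, 226.1321975 ]), np.float64(139.6136190624444)) (array([496.82042535, 226.89744621]), np.float64(42.66005953782235)) [1.27329873 0.76524871]
(array([497.58228102, 226.98970114]), np.float64(140.40886830051707)) (array([495.38198596, 226.5985554 ]), np.float64(44.15409221048903)) [-2.20029506 -0.39114574]
```

View pics/zw12.png

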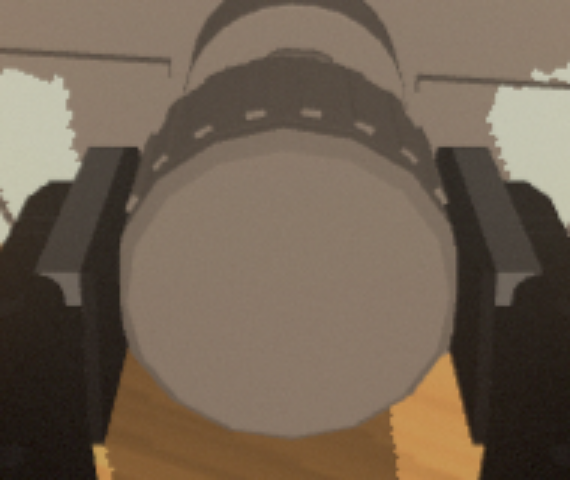

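View pics/zw13.png

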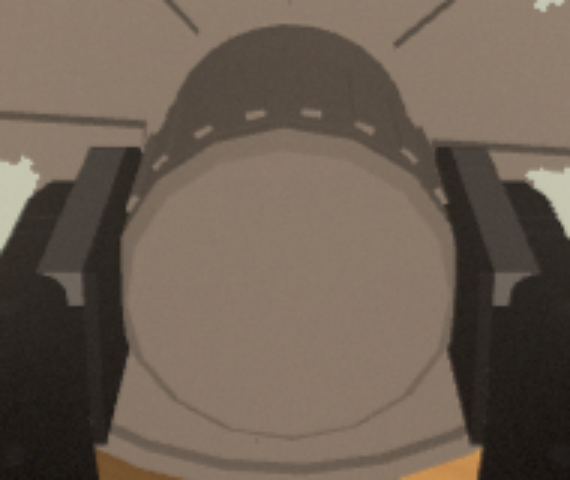

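```bash
python3 - <<'E'
from h import *
tool([497,227,113.8]); print(order.finish_job()); tool([497,227,113.8])
E
```

```text
t 22.8 tcp [496.3 226.8 114. ] shift tool [ 0.2  0.1 -0.7] F [-5.1 -2.  18.1] w 41.6
the job is handed in; nothing more can be done
None
the job is handed in; nothing more can be done
```

The tub is closed: the cover sits on its rim, the vent cap is snapped home on the neck, and I handed the job in at 22.8 s while still pressing the cap down. No verdict is reported, so the result rests on my own checks.

**Cover:** it went onto the rim at TCP z 88.3 mm, against 88.1 expected. It looked flush and level in the scene view and read as full size (140 mm) at the seated height.

**Cap:** the resistance rose to about 13 N and dropped at the click. The cap then met a hard stop at TCP z 114.0 mm, against 113.8 expected, and it had not slipped in the grip.

**Hold:** at hand-in the wrist showed about 18 N upward, with about 5 N sideways.

**Disagreement:** the two cameras differ slightly on how well the cap is centred on the cover. The wrist view gives an offset of about 1.5 mm and the scene view about 2.2 mm the other way. Both are within the 4 mm limit and close to the calibration error.

**Other items:** the cover's measured centre shifted by about 2 mm at most during the press, so any tub movement was small. I saw no bystander move, but I did not measure them again at the end.

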